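# Click the pressure plate into the heel gluing jig and keep it pressed

## Task

A shoe heel with a freshly glued rubber lift sits in the gluing jig. Take the metal pressure plate by its rib, lay it on the jig's two sprung side catches with the rib running towards the two stop pins, push its edge up against both pins, and then press it straight down until it snaps past the catches and sits flat on the heel. Keep pressing it firmly onto the heel, without bottoming the sprung heel rest, and finish while you are still pressing it down with the gripper; leave the bottle, the hammer and the wooden last where they are.

Things in the scene. Friction and masses are not known exactly. Their poses are not given: they have to be found in the camera images.
- plate: Loose aluminium pressure plate, 90 mm (x) by 76 mm (y) by 6 mm thick, about 0.16 kg (0.1 to 0.22), with an upright grip rib in the middle of its top: 50 mm long along the plate's x, 16 mm wide along y, 26 mm high, so 32 mm overall. Origin: centre of the underside; z up. It starts flat on the bench. Turned half round it is the same.
- jig: Aluminium gluing jig fixed to the bench, 160 mm (x) by 150 mm (y). Origin: centre of its underside, on the bench; z up; x points to the two stop pins. The seated plate is centred at x = y = 0, rib along the jig's x. Laid on the catches the plate centres itself in y, its underside at about z = 56 mm. The metal of lip, pins and catches is slippery.
- stops: The jig's two upright steel stop pins, 12 mm in diameter, at y = +24 and -24 mm in the jig's frame; the faces turned to the plate are at x = 45 mm, the tops at z = 78 mm. Fixed to the jig, same origin and axes as the jig.
- heel: Cork heel with a black rubber lift, 64 by 52 mm, in the middle of the jig on a spring rest. Origin and axes as the jig's while unpressed, its flat top then at z = 40 mm in the jig. After the first 2 N it sinks 1 mm for each 3 N, at most 8 mm (about 26 N), where it bottoms. The snapped-in plate, pressed, lies on it with its underside at z = 32 to 40 mm.
- glue: White glue bottle, 60 mm in diameter, 150 mm high. Origin: centre of its base. Leave alone.
- hammer: Hammer lying on the bench, along its x, handle to -x. Leave alone.
- last: Wooden shoe last, about 220 mm long (x), 75 mm wide, 95 mm high at the heel end (-x). Origin: underside, middle. Leave alone.
- catch_l: Square steel bar 40 mm long along x, spring-loaded, yields outwards, at the jig's +y side. Same origin and axes as the jig, until pushed outwards. Inner edge at |y| = 34 mm, z = 50 mm; above it the slope rises at 55 degrees to |y| = 42, z = 61 mm. Housing top: z = 66 mm. Plate pressed: 5 N growing to 10 to 15 N (both bars), sudden drop at z = 50 mm.
- catch_r: Square steel bar 40 mm long along x, spring-loaded, yields outwards, at the jig's -y side. Same origin and axes as the jig, until pushed outwards. Inner edge at |y| = 34 mm, z = 50 mm; above it the slope rises at 55 degrees to |y| = 42, z = 61 mm. Housing top: z = 66 mm. The bars close over the plate when its underside is at z = 44 mm or lower.
- lip (a point): Middle of the inner top edge of the jig's fixed lip, across from the pins, at x = -48, z = 50 mm in the jig. The lip is 70 mm long (y) and 10 mm thick: the plate goes down past it only with its other edge within 3 mm of the pins.
Things that resemble listed ones, but are neither listed nor needed, are in the scene too. Of the things that look like the plate, the larger one is meant. Several things look just like the jig: the one meant starts farthest to the robot's right.

How it is judged (in metres and radians):
On the way, in this order (a step that is already met when the one before it is completed fails the run):
1. the plate lies on the catches, in line with the jig, pushed against the stop pins (x of plate in the frame of jig between -0.003 and 0.003 m and y of plate in the frame of jig between -0.006 and 0.006 m and angle between the x axis of plate and the x axis of jig, either way round below 0.1 rad and z of plate in the frame of jig between 0.049 and 0.064 m and contact force between plate and stops above 0.5 N).
2. the plate has snapped past the catches and lies on the heel (x of plate in the frame of jig between -0.003 and 0.003 m and y of plate in the frame of jig between -0.004 and 0.004 m and angle between the x axis of plate and the x axis of jig, either way round below 0.1 rad and z of plate in the frame of jig between 0.03 and 0.0412 m and angle between plate's own z axis and vertical below 0.06 rad), for 0.2 s.
At the end, for the whole second after the job is handed in: the plate is snapped in: underside 30 to 41.2 mm above the jig's underside, centre within 3 mm (x) and 4 mm (y) of the jig's, rib within 0.1 rad of the jig's x, level within 0.06 rad; the gripper touches it (over 3 N) and presses it onto the heel with 5 to 32 N, at rest (all of step 2 and contact force between plate and heel between 5 and 32 N and contact force between the fingers and plate above 3 N and linear speed of plate below 0.02 m/s); the arm keeps its last pose, push and grip.
It fails at once if the heel is crushed: pressed with over 40 N (contact force between plate and heel above 40 N).
It fails at once if the bottle is disturbed (moved over 25 mm) (distance of glue from where it was at the start of the episode above 0.025 m).
It fails at once if the hammer is disturbed (moved over 25 mm) (distance of hammer from where it was at the start of the episode above 0.025 m).
It fails at once if the wooden last is disturbed (moved over 25 mm) (distance of last from where it was at the start of the episode above 0.025 m).
It also fails if it takes over 58 s, if anything falls off the work surface, if the arm or the gripper's body presses on something with over 40 N, if the wrist force passes 120 N, or if a joint passes its speed limit or range.

## Robot

A 6-joint arm with a two-finger parallel gripper is mounted at the origin on the work surface. World frame = base frame: x ahead of the robot, y to its left, z up, the work surface at z = 0. Lengths are in mm, angles in rad, forces in N, time in s.
With the tool pointing down it reaches from about 350 to 775 mm from the base axis. Payload 7.3 kg.
Tool frame: the origin (TCP) lies at the very end of the fingers, on their centre line; the grasp point (between the pads) lies 19 mm behind it (bot.grip_point_offset is the distance from the TCP to the grasp point, in mm); z points along the fingers, y is the line along which they close (so a half turn about z gives the same grasp; the last joint's range is limited). The gripper opens to 92 mm and grips with 3 to 60 N. Pads are 19 mm wide; open, the fingers measure 130 mm over their backs; the gripper's body (75 mm by 190 mm) begins 47 mm behind the grasp point.
Start: joints at [1.066, 0.342, 1.524, -0, 1.275, -0.146], TCP at [184.341, 491.593, 226.741] pointing down, gripper open.
Joint ranges: [-2.53, 2.53], [-0.77, 2.02], [0.04, 2.7], [-1, 4.14], [0.28, 2.66], [-3.11, 3.11]. Speed limits (rad/s): [2.57, 2.57, 3.14, 3.14, 3.14, 3.14].

## Interface

Orientations are given as [roll, pitch, yaw] about the fixed x, y, z axes, in that order (R = Rz(yaw) Ry(pitch) Rx(roll)).
In Python, from plant import bot gives the robot as it stands. The module is installed in compiled form; this text tells all that it offers.
- The arm moves only by the shell command python3 -m jog 'ROWS' [OPENING]. ROWS is JSON, a list of rows, each a list of 6 numbers: the shift along the tool's x, y, z in mm, then the turn, a rotation vector about the tool's x, y, z in rad. In form: [[dx, dy, dz, rx, ry, rz], ...]. A call has 1 to 12 rows; each row shifts and turns the commanded pose from where the row before left it, along the tool's axes as they then stand; what a row does not reach is not made up. A row lasts 1/10 s, in which the tool goes at most 50 mm and 8.59 degrees, less where a joint would pass 70% of its speed; a pose out of reach is approached as far as the arm can. A call with a gripper value outside its range is refused whole. OPENING is the opening in per cent of the stroke, from 0 (shut) to 100 (fully open), set as the call begins (- or left out, the last holds). The fingers move at their own pace and stop on an object; the grip force is fixed at half the most. Time passes only in rows, so rows that do not move let the fingers close. It gives the time, the measured TCP pose, the force, the opening and the grip force at its end, in the units of the state.
- bot.get_obs(): the state, without advancing time (a new reading comes with each control period).
- bot.capture(name): name is "side" or "top" or "wrist"; returns the picture (400x640x3 uint8, red, green, blue); there is no depth.
- bot.camera_model(name): a dict with "fx", "fy", "cx", "cy" (pixels), "dist_coeffs" ([k1, k2, p1, p2, k3] as OpenCV has them; the pictures are not rectified), "position" and "orientation" of the camera in the world; the wrist camera has in their place "T_tool_cam" (4x4, takes a point from camera to tool coordinates, whose origin is the TCP and whose axes are the flange's). Camera axes: x right, y down, z forward; pixel columns grow to the right and rows downward; lengths in mm; the calibration is good to about 2 mm. A picture is of the moment at which its call begins: read the wrist's pose just before it. camera_model takes no time and is no camera call.
- bot.close_job(): hands the job in; it is judged then, once.
Trained networks look in the newest picture that a camera, given by its name, has taken for a name from the list of things; names that differ only in an ending like _2 or _b are one class to them, and where a whole thing is asked for, a point or a joint stands for the part that bears it (a point fixed in the world has none). Each returns a list of dicts, best first, with "p" (0 to 1); they miss things now and then, are a little off and sometimes report something else, mostly with a low value. They report only what shows in the picture. A call takes as long as a camera call. They do not tell look-alikes from the thing itself.
- bot.outline_of(target, camera): "mask" (400x640 bool, what is visible of it) and "pixel" ([column, row] in pixels, amid what is visible of it).
The state is a dict: "time": time; "joint_positions": joint angles; "dq": joint speeds; "tau": joint torques, N m; "tool_pos": TCP position; "tcp_rot": TCP orientation; "contact_force": force on the tool from outside, world axes, zero at the start; "moment": the same for the moment, N m; "grip_width": finger opening in mm; "finger_force": force on a finger pad.
Only numpy, scipy, OpenCV 4.12 (cv2) and the standard library are available. Lean on these libraries where they do the work, as an engineer would, in place of code of your own. Each camera call takes 0.05 s, during which the arm holds its last target. There are 200 camera calls.

## Working session

There is one attempt and no reset: what is moved stays moved. The work goes in short steps, Python scripts to look and compute and a shell command to move; the robot and the scene stay as the last step left them, time stands still between calls to the robot, and variables do not carry over. Pictures are saved under pics/ and viewed, at most 10 in all, crops included, and the job is handed in when it is done.

```bash
mkdir -p pics; cat > h.py <<'E'
import numpy as np,cv2
from scipy.spatial.transform import Rotation as R
from plant import bot
def cam(name,obs=None):
    m=bot.camera_model(name)
    K=np.array([[m['fx'],0,m['cx']],[0,m['fy'],m['cy']],[0,0,1.]])
    d=np.array(m['dist_coeffs'],float)
    if name=='wrist':
        o=obs or bot.get_obs(); T=np.eye(4); T[:3,:3]=R.from_euler('xyz',o['tcp_rot']).as_matrix(); T[:3,3]=o['tool_pos']
        T=T@np.array(m['T_tool_cam']); return K,d,T[:3,:3],T[:3,3]
    o=np.array(m['orientation'],float)
    r=o if o.shape==(3,3) else R.from_euler('xyz',o).as_matrix()
    return K,d,r,np.array(m['position'],float)
def ground(px,z,c):
    K,d,r,t=c
    u=cv2.undistortPoints(np.array(px,float).reshape(-1,1,2),K,d).reshape(-1,2)
    w=np.c_[u,np.ones(len(u))]@r.T
    return (t+w*((z-t[2])/w[:,2:3]))[:,:2]
def proj(P,c):
    K,d,r,t=c
    return cv2.projectPoints(((np.array(P,float).reshape(-1,3)-t)@r).reshape(-1,1,3),np.zeros(3),np.zeros(3),K,d)[0].reshape(-1,2)
def snap(name,fn):
    c=cam(name,bot.get_obs()) if name=='wrist' else cam(name)
    im=bot.capture(name); cv2.imwrite('pics/'+fn,im[:,:,::-1]); return im,c
E
python3 - <<'E'
from h import *
print(bot.get_obs()); 
for n in ('top','side','wrist'): print(n,bot.camera_model(n))
im,c=snap('top','top.png')
for t in ('plate','jig','heel','stops','glue','hammer','last','catch_l'):
    for k in bot.outline_of(t,'top'):
        print(t,round(k['p'],2),np.round(k['pixel']),k['mask'].sum(),ground([k['pixel']],0,c).round())
im2,c=snap('side','side.png')
E
```

```text
{'time': 0.0, 'joint_positions': array([ 1.06605144e+00,  3.42717809e-01,  1.52499076e+00, -6.54493800e-07,
        1.27538696e+00, -1.46005869e-01]), 'dq': array([-0.00063061, -0.00067676, -0.00019757, -0.00057753, -0.0016029 ,
       -0.00057445]), 'tau': array([ 2.35658053e-04, -4.31244636e+01, -2.44223374e+01,  7.19522615e-02,
        5.58570900e-02, -1.06015680e-04]), 'tool_pos': array([184.11505666, 491.23883902, 226.05667268]), 'tcp_rot': array([-3.14010568e+00, -2.18030095e-04,  2.78285367e+00]), 'contact_force': array([0.62534006, 0.39038544, 0.48544424]), 'moment': array([-0.03875975, -0.03773465, -0.01554002]), 'finger_force': 0.0, 'grip_width': 91.78238474592935}
top {'fx': 429.7359580812211, 'fy': 429.7359580812211, 'cx': 316.65179170321244, 'cy': 207.0232886883186, 'dist_coeffs': array([-0.082739,  0.      ,  0.      ,  0.      ,  0.      ]), 'position': array([ 477.56472827,   23.93045654, 1127.77207187]), 'orientation': array([-3.04121932, -0.01991049, -1.55097238])}
side {'fx': 474.5389034944595, 'fy': 474.5389034944595, 'cx': 323.2370984243425, 'cy': 199.03010857723
[... 785 characters left out ...]
160.] 509 [[712. 210.]]
plate 0.62 [246. 213.] 1014 [[571. 190.]]
plate 0.32 [414. 230.] 145 [[ 536. -256.]]
jig 0.79 [293. 291.] 3819 [[370.  60.]]
jig 0.66 [396. 238.] 3548 [[ 513. -208.]]
heel 0.97 [292. 293.] 554 [[365.  63.]]
heel 0.88 [398. 234.] 520 [[ 524. -213.]]
stops 0.74 [285. 269.] 213 [[428.  83.]]
stops 0.56 [395. 216.] 157 [[ 571. -204.]]
glue 0.82 [317. 137.] 583 [[781.   7.]]
hammer 0.57 [465. 188.] 1100 [[ 653. -395.]]
last 0.96 [154. 185.] 1807 [[640. 439.]]
catch_l 0.7 [415. 230.] 126 [[ 536. -259.]]
catch_l 0.7 [308. 290.] 164 [[376.  22.]]
catch_l 0.56 [273. 297.] 169 [[355. 112.]]
catch_l 0.47 [464. 185.] 1274 [[ 660. -391.]]
catch_l 0.4 [153. 184.] 1911 [[642. 442.]]
```

View pics/top.png

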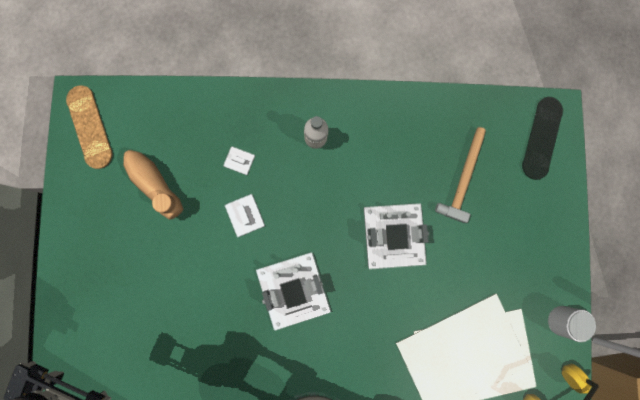

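View pics/side.png

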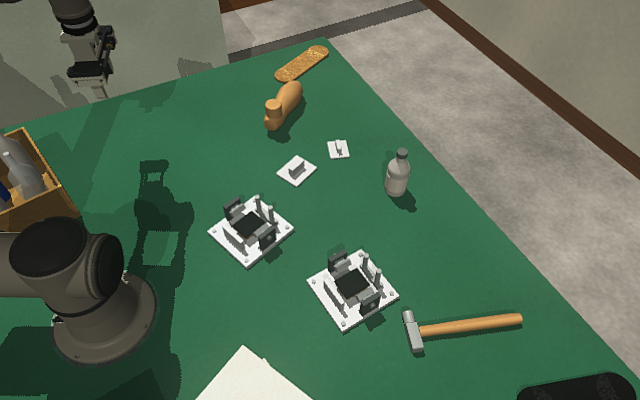

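The top view shows two plate-like objects: a small one at (240,160) and a larger one at (246,213), which is the plate. The jig-like objects are at (293,291) and (396,238), and the second is farther right, so it is the jig. The hammer is at (460,180), the bottle at (317,132) and the last at (154,185).

```bash
cat >> h.py <<'E'
def rect(mask,z,c):
    cs,_=cv2.findContours(mask.astype(np.uint8),cv2.RETR_EXTERNAL,cv2.CHAIN_APPROX_NONE)
    p=max(cs,key=cv2.contourArea).reshape(-1,2)
    g=ground(p,z,c).astype(np.float32)
    (x,y),(w,h),a=cv2.minAreaRect(g)
    if w<h: w,h,a=h,w,a+90
    return np.round([x,y,w,h,(a+90)%180-90],1)   # centre, long, short, angle of long axis deg
E
python3 - <<'E'
from h import *
im,c=snap('top','t2.png')
for cn in ('top','side'):
    im,c=snap(cn,cn+'2.png')
    for t,z in (('plate',6),('heel',40),('jig',10)):
        for k in bot.outline_of(t,cn): print(cn,t,round(k['p'],2),np.round(k['pixel']),rect(k['mask'],z,c))
    if cn=='top':
        a=cv2.resize(im[185:245,210:280],None,fx=5,fy=5,interpolation=2); b=cv2.resize(im[195:275,355:440],None,fx=5,fy=5,interpolation=2)
        o=np.zeros((400,800,3),np.uint8); o[:300,:350]=a; o[:400,360:785]=b; cv2.imwrite('pics/crop.png',o[:,:,::-1])
E
```

```text
top plate 0.78 [245. 214.] [565.3 193.7  90.6  79.7  24.1]
top heel 0.91 [296. 294.] [370.   61.1  65.3  54.4  19.5]
top heel 0.61 [397. 235.] [ 518.  -201.5   66.2   51.8    1. ]
top jig 0.91 [396. 237.] [ 519.8 -207.8  165.9  157.7  -84.9]
top jig 0.58 [290. 292.] [372.5  64.2 163.9 159.8  19.3]
side plate 0.87 [339. 151.] [714.5 215.2  79.2  58.1  69.4]
side plate 0.61 [298. 172.] [568.5 191.2  94.9  81.1  23.6]
side heel 0.77 [249. 222.] [371.8  54.9  69.5  62.1  18.2]
side heel 0.7 [371. 272.] [ 575.9 -195.5   91.1   35.8  -87.1]
side heel 0.69 [349. 282.] [ 516.7 -203.1   69.6   55.2    4.3]
side jig 0.81 [350. 288.] [ 523.4 -190.1  177.4  168.8  -85. ]
side jig 0.7 [250. 230.] [371.7  76.6 193.2 171.7 -72.9]
```

View pics/crop.png

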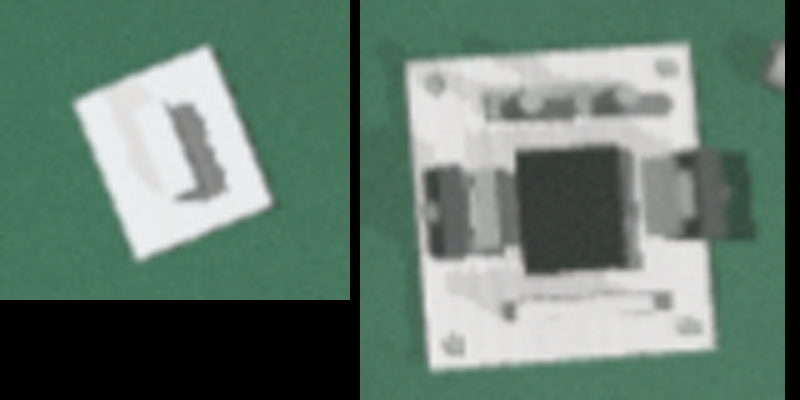

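The crop confirms the choice. The larger plate's rib runs along yaw of about 24°, at roughly (566,193). The right-hand jig has its pins toward +x, at roughly (518,-203) with yaw of about 4°. I'll hover over the plate for a close look.

```bash
python3 -m jog '[[-46.2,-14.5,0,0,0,0],[-46.2,-14.5,0,0,0,0],[-46.2,-14.5,0,0,0,0],[-46.2,-14.5,0,0,0,0],[-46.2,-14.5,0,0,0,0],[-46.2,-14.5,0,0,0,0],[-46.2,-14.5,0,0,0,0],[-46.2,-14.5,0,0,0,0],[-46.2,-14.5,0,0,0,0],[-46.2,-14.5,0,0,0,0],[0,0,0,0,0,-0.13],[0,0,0,0,0,-0.13]]' 100 && python3 -m jog '[[0,0,5,0,0,-0.13],[0,0,5,0,0,-0.13],[0,0,5,0,0,-0.13],[0,0,5,0,0,-0.13],[0,0,0,0,0,0],[0,0,0,0,0,0],[0,0,0,0,0,0]]'
python3 - <<'E'
from h import *
print(bot.get_obs()['joint_positions'])
im,c=snap('wrist','w1.png')
for k in bot.outline_of('plate','wrist'): print(round(k['p'],2),np.round(k['pixel']),rect(k['mask'],6,c))
E
```

```text
time: 2.15
tool_pos: [567.1, 192.0, 226.0]
tcp_rot: [-3.141, -0.001, 3.045]
contact_force: [-0.2, 0.5, -0.6]
grip_width: 91.7
finger_force: 0.0
time: 2.85
tool_pos: [566.2, 193.6, 207.1]
tcp_rot: [-3.142, 0.001, -2.723]
contact_force: [0.1, 0.3, 0.8]
grip_width: 92.1
finger_force: 0.0
[ 2.01497714e-01  4.91661651e-01  1.34327128e+00  6.46142860e-05
  1.30603738e+00 -1.78803183e+00]
0.93 [315. 169.] [565.  194.3  91.1  75.9  23.9]
0.93 [281. 269.] [709.4 214.7  68.   59.3  70.8]
```

View pics/w1.png

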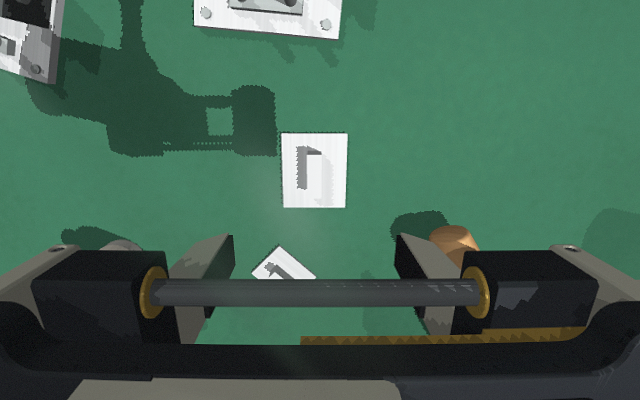

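The wrist image shows the plate at (315,169), 91×76 mm, with yaw 23.9°. It agrees with the given size, so I descend and grip.

```bash
python3 -m jog '[[0.8,1,45,0,0,0],[0,0,45,0,0,0],[0,0,45,0,0,0],[0,0,40,0,0,0],[0,0,15,0,0,0],[0,0,8,0,0,0],[0,0,0,0,0,0],[0,0,0,0,0,0]]' && python3 -m jog '[[0,0,0,0,0,0],[0,0,0,0,0,0],[0,0,0,0,0,0],[0,0,0,0,0,0],[0,0,0,0,0,0],[0,0,0,0,0,0],[0,0,0,0,0,0],[0,0,0,0,0,0],[0,0,0,0,0,0],[0,0,0,0,0,0]]' 0
```

```text
time: 3.75
tool_pos: [565.8, 194.4, 10.0]
tcp_rot: [-3.141, 0.002, -2.721]
contact_force: [0.5, 0.1, -0.3]
grip_width: 91.7
finger_force: 0.0
time: 4.75
tool_pos: [564.9, 194.2, 8.7]
tcp_rot: [-3.142, 0.0, -2.72]
contact_force: [0.2, -0.9, -0.8]
grip_width: 16.7
finger_force: 0.4
```

```bash
python3 -m jog '[[0,0,0,0,0,0],[0,0,0,0,0,0],[0,0,-24,0,0,0],[0,0,-48,0,0,0],[0,0,-48,0,0,0],[0,0,-48,0,0,0],[0,0,-24,0,0,0]]' && python3 -m jog '[[13.2,-42,-5.3,0,0,0],[13.2,-42,-5.3,0,0,0],[13.2,-42,-5.3,0,0,0],[13.2,-42,-5.3,0,0,0],[13.2,-42,-5.3,0,0,0],[13.2,-42,-5.3,0,0,0],[13.2,-42,-5.3,0,0,0],[13.2,-42,-5.3,0,0,0],[13.2,-42,-5.3,0,0,0],[0,0,0,0,0,0.115],[0,0,0,0,0,0.115],[0,0,0,0,0,0.115]]' && python3 -m jog '[[0,0,0,0,0,0],[0,0,0,0,0,0],[0,0,0,0,0,0],[0,0,0,0,0,0],[0,0,0,0,0,0]]'
python3 - <<'E'
from h import *
im,c=snap('wrist','w2.png')
for t,z in (('plate',0),('jig',10),('heel',40),('stops',78),('catch_l',61)):
  for k in bot.outline_of(t,'wrist'): print(t,round(k['p'],2),np.round(k['pixel']),k['mask'].sum(),rect(k['mask'],z,c))
E
```

```text
time: 5.45
tool_pos: [566.1, 194.6, 205.4]
tcp_rot: [-3.14, 0.006, -2.72]
contact_force: [0.5, 0.7, -2.5]
grip_width: 15.9
finger_force: 30.0
time: 6.65
tool_pos: [610.6, -199.8, 247.6]
tcp_rot: [3.141, -0.001, -3.071]
contact_force: [-0.6, 0.6, -1.2]
grip_width: 16.1
finger_force: 30.0
time: 7.15
tool_pos: [611.0, -199.2, 248.4]
tcp_rot: [3.142, 0.0, -3.064]
contact_force: [-0.2, -1.3, -1.8]
grip_width: 15.8
finger_force: 30.0
plate 0.74 [315. 209.] 11199 [ 703.2 -190.2  193.7  167.6  -84.9]
plate 0.57 [587. 244.] 639 [699.5 225.   77.2  27.7  72. ]
jig 0.85 [550.  26.] 7180 [427.3  83.  182.2  73.1 -83.4]
jig 0.77 [318.  88.] 17543 [ 519.5 -200.   172.9  160.9  -84.9]
heel 0.75 [323.  87.] 2758 [ 516.4 -200.2   64.8   52.2    5.4]
heel 0.66 [556.   5.] 156 [405.2  53.9  37.3   5.9 -83.3]
heel 0.51 [318.  87.] 17659 [ 520.1 -200.4  159.9  149.7  -84.1]
stops 0.86 [575.  22.] 1637 [432.5  54.8 109.9  17.1 -70.1]
stops 0.49 [174. 171.] 4597 [ 659.  -359.3  206.6   78.1  -19.5]
stops 0.25 [318.  88.] 17552 [ 520.9 -200.8  143.3  133.3  -85.4]
catch_l 0.93 [360.  90.] 852 [ 515.8 -155.3   39.6   25.8    4.6]
catch_l 0.88 [278.  88.] 822 [ 523.4 -245.5   38.8   25.1    5.1]
```

View pics/w2.png

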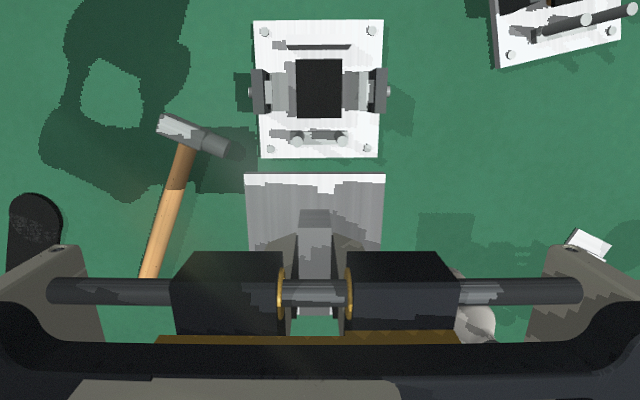

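The picture shows the jig clear of the plate, with its heel at (319,88), pin tops near (297,141) and (341,139), and the held plate's near edge on row 173. I'll refine with the pins, heel and plate edge.

```bash
python3 - <<'E'
from h import *
im,c=snap('wrist','w3.png'); o=bot.get_obs()
print(o['tool_pos'],o['tcp_rot'])
g=cv2.cvtColor(im,cv2.COLOR_RGB2GRAY)
print('pins',ground([[297,141],[341,139]],78,c))
ci=cv2.HoughCircles(cv2.GaussianBlur(g,(3,3),0)[125:160,270:365],cv2.HOUGH_GRADIENT,1,15,param1=80,param2=8,minRadius=4,maxRadius=9)
if ci is not None:
  p=ci[0][:,:2]+[270,125]; print(ci[0],ground(p,78,c))
blk=np.zeros_like(g,bool); blk[55:122,285:350]=(g<60)[55:122,285:350]
n,l,s,_=cv2.connectedComponentsWithStats(blk.astype(np.uint8)); i=1+s[1:,4].argmax(); print('heel',rect(l==i,40,c))
w=np.zeros_like(g); w[10:165,230:405]=(im[10:165,230:405].min(2)>150)
w=cv2.morphologyEx(w,cv2.MORPH_OPEN,np.ones((3,3),np.uint8))
for z in (0,10,15): print('base',z,rect(w,z,c))
print('plate edge',ground([[244.5,173],[386,173]],o['tool_pos'][2]-2.7,c))
a=cv2.resize(im[10:190,225:410],None,fx=3.2,fy=3.2,interpolation=2); cv2.imwrite('pics/c3.png',a[:,:,::-1])
E
```

```text
[ 611.00096248 -199.37639268  248.43917899] [ 3.14156920e+00  1.23726180e-04 -3.06530473e+00]
pins [[ 572.02837956 -219.54390254]
 [ 566.36851023 -173.36713869]]
[[26.5 17.5  6. ]
 [71.5 15.5  4.6]] [[ 573.64500594 -219.97620813]
 [ 567.89354987 -172.68031089]]
heel [ 517.1 -200.5   61.2   51.2    4.4]
base 0 [ 519.4 -200.   165.4  155.3    5. ]
base 10 [ 519.6 -200.2  161.4  151.5    5. ]
base 15 [ 519.7 -200.2  159.3  149.6    5. ]
plate edge [[ 569.13904351 -238.87132811]
 [ 563.35738955 -163.55733896]]
```

View pics/c3.png

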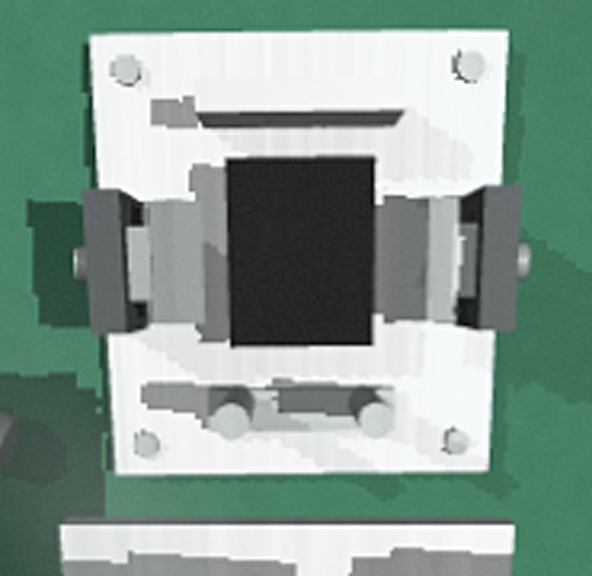

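```bash
python3 -m jog '[[33,1.6,0,0,0,0],[33,1.6,0,0,0,0],[33,1.6,0,0,0,0],[0,0,0,0,0,-0.01],[0,0,25,0,0,0],[0,0,40,0,0,0],[0,0,40,0,0,0],[0,0,25,0,0,0],[0,0,15,0,0,0],[0,0,5,0,0,0],[0,0,0,0,0,0],[0,0,0,0,0,0]]'
python3 - <<'E'
from h import *
print(bot.get_obs()['contact_force'],bot.get_obs()['moment'],bot.get_obs()['joint_positions'].round(3))
im,c=snap('side','s3.png'); a=cv2.resize(im[200:360,270:450],None,fx=3.7,fy=3.7,interpolation=2); cv2.imwrite('pics/s3c.png',a[:,:,::-1])
E
```

```text
time: 8.7
tool_pos: [512.8, -202.5, 99.4]
tcp_rot: [-3.141, 0.002, -3.055]
contact_force: [1.3, 0.2, -1.0]
grip_width: 16.0
finger_force: 30.0
[ 1.30633615  0.24707772 -0.95030887] [0.05501963 0.00555249 0.01287781] [-0.515  0.52   1.623  0.     0.996 -2.172]
```

View pics/s3c.png

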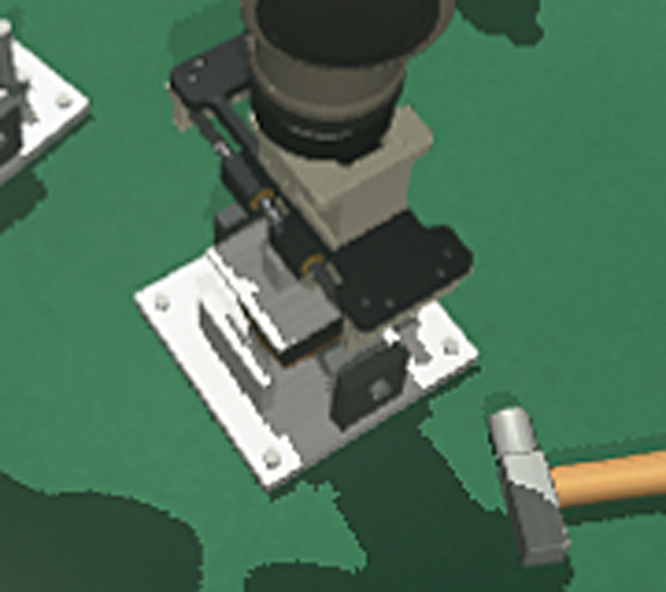

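The crop shows the plate held level over the jig between the housings and behind the pins. Now I lower it.

```bash
python3 -m jog '[[0,0,10,0,0,0],[0,0,10,0,0,0],[0,0,6,0,0,0],[0,0,3,0,0,0],[0,0,0,0,0,0],[0,0,0,0,0,0],[0,0,0,0,0,0]]' && python3 -m jog '[[0,0,1,0,0,0],[0,0,1,0,0,0],[0,0,1,0,0,0],[0,0,0,0,0,0],[0,0,0,0,0,0],[0,0,0,0,0,0]]'&& python3 -m jog '[[0,0,1,0,0,0],[0,0,0,0,0,0],[0,0,0,0,0,0],[0,0,0,0,0,0]]'
```

```text
time: 9.45
tool_pos: [512.1, -202.2, 69.7]
tcp_rot: [-3.141, 0.001, -3.055]
contact_force: [0.5, 1.2, -2.0]
grip_width: 15.9
finger_force: 30.0
time: 10.05
tool_pos: [511.9, -202.1, 66.4]
tcp_rot: [3.142, 0.0, -3.055]
contact_force: [0.5, 0.1, -2.1]
grip_width: 15.6
finger_force: 30.0
time: 10.45
tool_pos: [511.9, -202.1, 65.4]
tcp_rot: [3.142, 0.0, -3.055]
contact_force: [-0.3, 0.3, -1.1]
grip_width: 15.9
finger_force: 30.0
```

```bash
python3 -m jog '[[0,0,0.6,0,0,0],[0,0,0.6,0,0,0],[0,0,0,0,0,0],[0,0,0,0,0,0],[0,0,0,0,0,0]]' && python3 -m jog '[[-1,0,0,0,0,0],[-1,0,0,0,0,0],[-1,0,0,0,0,0],[-1,0,0,0,0,0],[0,0,0,0,0,0],[0,0,0,0,0,0],[0,0,0,0,0,0]]' && python3 -m jog '[[-1,0,0,0,0,0],[0,0,0,0,0,0],[0,0,0,0,0,0]]'
```

```text
time: 10.95
tool_pos: [511.9, -202.0, 64.2]
tcp_rot: [3.141, 0.0, -3.055]
contact_force: [0.8, 0.8, -1.1]
grip_width: 15.7
finger_force: 30.0
time: 11.65
tool_pos: [516.0, -201.7, 64.2]
tcp_rot: [3.141, 0.0, -3.055]
contact_force: [-0.3, 1.7, -0.6]
grip_width: 15.7
finger_force: 30.0
time: 11.95
tool_pos: [516.9, -201.6, 64.2]
tcp_rot: [3.141, 0.0, -3.055]
contact_force: [0.0, 2.0, -1.2]
grip_width: 15.8
finger_force: 30.0
```

```bash
python3 -m jog '[[-1,0.5,0,0,0,0],[0,0,0,0,0,0],[0,0,0,0,0,0],[0,0,0,0,0,0]]' && python3 -m jog '[[-1,0.5,0,0,0,0],[0,0,0,0,0,0],[0,0,0,0,0,0],[0,0,0,0,0,0]]'
```

```text
time: 12.35
tool_pos: [518.1, -201.3, 64.3]
tcp_rot: [-3.141, 0.001, -3.055]
contact_force: [0.1, -1.2, -1.7]
grip_width: 15.9
finger_force: 30.0
time: 12.75
tool_pos: [519.0, -200.9, 64.4]
tcp_rot: [-3.141, 0.001, -3.055]
contact_force: [0.3, -3.0, -0.7]
grip_width: 15.9
finger_force: 30.0
```

```bash
python3 -m jog '[[-0.5,-0.4,0,0,0,0],[0,0,0,0,0,0],[0,0,0,0,0,0],[0,0,0,0,0,0]]' && python3 -m jog '[[-0.5,0,0,0,0,0],[0,0,0,0,0,0],[0,0,0,0,0,0],[0,0,0,0,0,0]]'
```

```text
time: 13.15
tool_pos: [519.3, -201.0, 64.3]
tcp_rot: [-3.141, -0.0, -3.055]
contact_force: [-1.2, -2.6, 0.9]
grip_width: 15.7
finger_force: 30.0
time: 13.55
tool_pos: [519.3, -200.8, 64.1]
tcp_rot: [3.141, -0.001, -3.055]
contact_force: [-3.7, -4.0, 2.0]
grip_width: 15.6
finger_force: 30.0
```

```bash
python3 -m jog '[[0,-0.6,0,0,0,0],[0,0,0,0,0,0],[0,0,0,0,0,0],[0,0,0,0,0,0]]' && python3 -m jog '[[-0.3,-0.2,0,0,0,0],[0,0,0,0,0,0],[0,0,0,0,0,0],[0,0,0,0,0,0]]'; python3 - <<'E'
from h import *
o=bot.get_obs(); print(o['contact_force'],o['moment'])
E
```

```text
time: 13.95
tool_pos: [519.4, -201.1, 64.0]
tcp_rot: [3.141, -0.001, -3.055]
contact_force: [-5.0, -1.1, 3.1]
grip_width: 15.7
finger_force: 30.0
time: 14.35
tool_pos: [519.5, -201.1, 64.0]
tcp_rot: [3.141, -0.002, -3.055]
contact_force: [-5.0, -1.4, 2.1]
grip_width: 15.7
finger_force: 30.0
[-4.95182114 -1.3857876   2.14006051] [-0.20420921  0.99220245 -0.00966998]
```

Against both pins (Fx ≈ -5 N, no yaw moment). Now I press straight down.

```bash
python3 -m jog '[[0,0,1,0,0,0],[0,0,1,0,0,0],[0,0,1,0,0,0],[0,0,0,0,0,0],[0,0,0,0,0,0],[0,0,0,0,0,0]]' && python3 -m jog '[[0,0,1,0,0,0],[0,0,1,0,0,0],[0,0,0,0,0,0],[0,0,0,0,0,0],[0,0,0,0,0,0]]'
```

```text
time: 14.95
tool_pos: [519.5, -201.2, 61.6]
tcp_rot: [3.141, -0.001, -3.055]
contact_force: [-7.5, -0.4, 7.5]
grip_width: 15.8
finger_force: 30.0
time: 15.45
tool_pos: [519.5, -201.3, 59.9]
tcp_rot: [3.141, -0.001, -3.055]
contact_force: [-8.7, -0.5, 10.2]
grip_width: 15.7
finger_force: 30.0
```

```bash
python3 -m jog '[[0.3,0,1,0,0,0],[0,0,1,0,0,0],[0,0,0,0,0,0],[0,0,0,0,0,0],[0,0,0,0,0,0]]' && python3 -m jog '[[0,0,1,0,0,0],[0,0,1,0,0,0],[0,0,0,0,0,0],[0,0,0,0,0,0],[0,0,0,0,0,0]]'
```

```text
time: 15.95
tool_pos: [519.4, -201.1, 57.1]
tcp_rot: [3.141, -0.001, -3.055]
contact_force: [-4.9, -1.5, 2.9]
grip_width: 15.9
finger_force: 30.0
time: 16.45
tool_pos: [519.5, -201.1, 54.9]
tcp_rot: [3.141, -0.001, -3.055]
contact_force: [-4.3, 0.4, 1.3]
grip_width: 15.9
finger_force: 30.0
```

It has snapped past the catches: the force dropped with the underside near 46 mm. I continue down to the heel.

```bash
python3 -m jog '[[0,0,1,0,0,0],[0,0,1,0,0,0],[0,0,1,0,0,0],[0,0,1,0,0,0],[0,0,0,0,0,0],[0,0,0,0,0,0],[0,0,0,0,0,0]]' && python3 -m jog '[[0,0,1,0,0,0],[0,0,1,0,0,0],[0,0,1,0,0,0],[0,0,0,0,0,0],[0,0,0,0,0,0],[0,0,0,0,0,0]]'
```

```text
time: 17.15
tool_pos: [519.4, -201.3, 50.3]
tcp_rot: [3.14, -0.001, -3.055]
contact_force: [-2.5, -0.6, -13.9]
grip_width: 15.7
finger_force: 30.0
time: 17.75
tool_pos: [519.5, -201.7, 49.0]
tcp_rot: [-3.141, -0.0, -3.055]
contact_force: [-6.7, -0.8, -1.3]
grip_width: 16.1
finger_force: 30.0
```

```bash
python3 -m jog '[[0.2,0,1,0,0,0],[0,0,1,0,0,0],[0,0,0,0,0,0],[0,0,0,0,0,0],[0,0,0,0,0,0]]' && python3 -m jog '[[0,0,1,0,0,0],[0,0,1,0,0,0],[0,0,0,0,0,0],[0,0,0,0,0,0],[0,0,0,0,0,0]]'; python3 - <<'E'
from h import *
im,c=snap('side','s4.png'); a=cv2.resize(im[200:360,270:450],None,fx=3.7,fy=3.7,interpolation=2); cv2.imwrite('pics/s4c.png',a[:,:,::-1]); print(bot.get_obs()['contact_force'],bot.get_obs()['moment'])
E
```

```text
time: 18.25
tool_pos: [519.5, -201.8, 47.5]
tcp_rot: [-3.141, 0.0, -3.055]
contact_force: [-7.3, -0.6, 1.0]
grip_width: 16.0
finger_force: 30.0
time: 18.75
tool_pos: [519.6, -201.8, 46.0]
tcp_rot: [-3.141, 0.0, -3.055]
contact_force: [-9.1, 0.2, 5.6]
grip_width: 15.8
finger_force: 30.0
[-8.62569273  0.2177215   4.97046233] [0.23604506 1.54130728 0.02795227]
```

View pics/s4c.png

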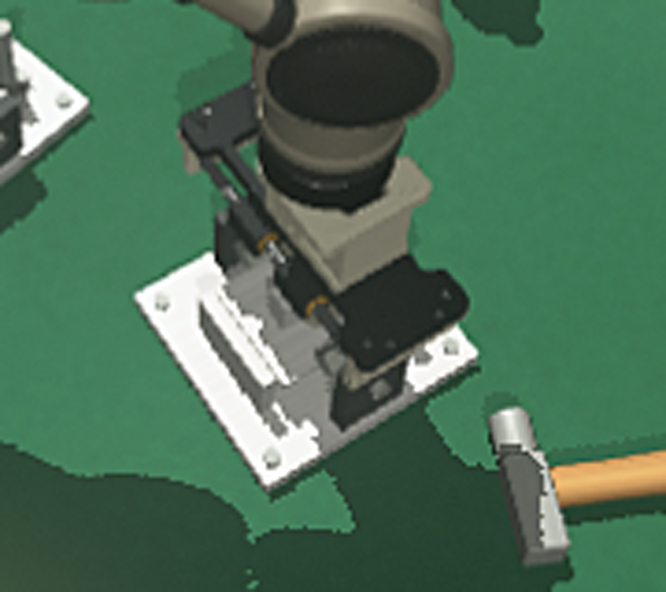

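The plate sits inside the jig below lip level. The force is rising at 3 N per mm of sink, which is the heel spring. I'll press about 2 mm more and ease the push on the pins.

```bash
python3 -m jog '[[0.4,0,1,0,0,0],[0,0,1,0,0,0],[0,0,0,0,0,0],[0,0,0,0,0,0],[0,0,0,0,0,0],[0,0,0,0,0,0],[0,0,0,0,0,0]]'; python3 - <<'E'
from h import *
o=bot.get_obs();print(o['contact_force'],o['moment'],o['tool_pos'],o['tcp_rot'])
E
```

```text
time: 19.5
tool_pos: [519.5, -201.8, 44.6]
tcp_rot: [-3.141, 0.001, -3.055]
contact_force: [-8.1, 2.0, 9.5]
grip_width: 16.1
finger_force: 30.0
[-8.08270984  1.97930136  9.53965866] [0.4853432  1.60149479 0.04196764] [ 519.5400743  -201.80619342   44.60949486] [-3.14065033e+00  1.34439373e-03 -3.05526977e+00]
```

```bash
python3 -c "
from plant import bot
print(bot.close_job())"
```

```text
the job is handed in; nothing more can be done
None
```

I handed the job in at about 19.5 s with the plate snapped past the catches and the gripper still pressing it onto the heel. From the readings, the force on the heel is about 11–14 N and the plate's underside about 36 mm above the jig's base; the hand-in returned no verdict.

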